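# Put the dried flat tin away under the chest's sliding cover

## Robot

A 7-joint arm with a two-finger parallel gripper is mounted at the origin on the work surface. World frame = base frame: x ahead of the robot, y to its left, z up, the work surface at z = 0. Lengths are in mm, angles in degrees, forces in N, time in s.
With the tool pointing down it reaches from about 350 to 900 mm from the base axis. Payload 19.9 kg.
Tool frame: the origin (TCP) lies at the very end of the fingers, on their centre line; the grasp point (between the pads) lies 19 mm behind it; z points along the fingers, y is the line along which they close (so a half turn about z gives the same grasp; the last joint's range is limited). The gripper opens to 85 mm and grips with 20 to 120 N. Pads are 22 mm wide; open, the fingers measure 114 mm over their backs; the gripper's body (76 mm by 85 mm) begins 54 mm behind the grasp point. The pads swing forward as they close: fully open they stand 13 mm farther back than shut.
Start: joints at [-66.606, 23.915, -0.59, 92.452, 0.269, 63.638, -3.037], TCP at [271.728, 562.819, 231.26] pointing down, gripper open.
Joint ranges: [-161.28, 161.28], [-22.2, 115.67], [-73.04, 71.86], [3.21, 147.25], [-68.34, 248.33], [10.77, 114.83], [-161.83, 161.83]. Speed limits (degrees/s): [108.29, 108.29, 136.94, 136.94, 172.46, 172.46, 172.46].

## Interface

Orientations are given as [roll, pitch, yaw] about the fixed x, y, z axes, in that order (R = Rz(yaw) Ry(pitch) Rx(roll)).
In Python, from bench import bot gives the robot as it stands.
- The arm moves only by the shell command python3 -m pendant 'ROWS' [FORCE]. ROWS is JSON, a list of rows, each a list of 5 numbers: the shift along the world's x, y, z in cm, then the turn about the world's z in rad, then the opening, from 0 (shut) to 1 (fully open). A call has 1 to 20 rows; each row shifts and turns the commanded pose from where the row before left it; what a row does not reach is not made up. A row lasts 1/8 s, in which the tool goes at most 62.5 mm and 10.7 degrees, less where a joint would pass 70% of its speed; a pose out of reach is approached as far as the arm can. A call with a gripper value outside its range is refused whole. The fingers move at their own pace and stop on an object; FORCE is the grip in N (left out, the last holds). Time passes only in rows, so rows that do not move let the fingers close. It gives the time, the measured TCP pose, the force, the opening and the grip force at its end, in the units of the state.
- bot.state(): the state, without advancing time (a new reading comes with each control period).
- bot.read_camera(name): name is "side" or "top"; returns the picture (480x640x3 uint8, red, green, blue); there is no depth.
- bot.calibration(name): a dict with "fx", "fy", "cx", "cy" (pixels), "eye" and "orientation" of the camera in the world. Camera axes: x right, y down, z forward; pixel columns grow to the right and rows downward; lengths in mm; the calibration is good to about 2 mm. A picture is of the moment at which its call begins. calibration takes no time and is no camera call.
- bot.job_done(): hands the job in; it is judged then, once.
Trained networks look in the newest picture that a camera, given by its name, has taken for a name from the list of things; names that differ only in an ending like _2 or _b are one class to them, and where a whole thing is asked for, a point or a joint stands for the part that bears it (a point fixed in the world has none). Each returns a list of dicts, best first, with "p" (0 to 1); they miss things now and then, are a little off and sometimes report something else, mostly with a low value. They report only what shows in the picture. A call takes as long as a camera call. They do not tell look-alikes from the thing itself.
- bot.look_for(query, camera): "position" ([x, y, z] in mm, in world coordinates, good to about 4 mm: the middle of the surface that is visible of it).
- bot.pinpoint(query, camera): "position" ([x, y, z] in mm, in world coordinates, good to about 4 mm: a listed point, or the origin of a listed thing).
The state is a dict: "time": time; "qpos": joint angles; "qd": joint speeds; "joint_torque": joint torques, N m; "tool_pos": TCP position; "orientation": TCP orientation; "ft_force": force on the tool from outside, world axes, zero at the start; "moment": the same for the moment, N m; "width": finger opening in mm; "grip_force": force on a finger pad.
Only numpy, scipy, OpenCV 4.12 (cv2) and the standard library are available. Lean on these libraries where they do the work, as an engineer would, in place of code of your own. Each camera call takes 0.05 s, during which the arm holds its last target. There are 200 camera calls.

## Task

Slide open the clear cover of the low grey storage chest, take the flat steel tin that leans on the drying rest and stand it upright on its long thin edge on the floor of the bay that you uncovered, parallel to the tin already stored in there. Set it down, do not drop it, then slide the cover fully shut. Leave the stored tin and the other things around where they stand.

Things in the scene. Friction and masses are not known exactly. Their poses are not given: they have to be found in the camera images.
- chest: Fixed open-topped grey plastic chest, 200 (x) x 370 (y) x 124 mm high, walls and floor 6 thick. Origin: centre of underside, z up. Its -y half has a fixed clear pane on top (at z 109); its +y half is the bay, under the sliding clear cover. The cover runs along y, above the pane, between track lips on the long walls (inner edges at x +-86, top z 124).
- cover (a joint): Sliding cover, metres: 0 = fully shut over the bay (end stop); grows as it slides along the chest's -y to 0.165 = fully open (end stop), opening the bay over chest y 15 to 179 mm, x -86 to 86. Starts shut or up to 30 mm ajar. About 1.5 N of friction; stays where it is left.
- cover_grip (a point): Point in the cover's grip, 10 mm below its top. The grip is an upright grey bar in the middle of the cover, 60 long (chest x), 12 thick (chest y), its top 152 above the chest's underside, 36 above the cover (top face z 116; a 70 x 24 pad 4 high is its foot). Moves with the cover: chest (0, 87.5, 142) shut, (0, -77.5, 142) fully open. Axes as the chest's.
- bay (a point): Centre of the bay's floor, on the floor's upper face, at chest (0, 97, 6); axes are the chest's. Fixed in the chest.
- tin: The flat closed steel tin to put away, loose, about 160 g: 28 mm thick (its x), 120 wide (y), 95 high (z). Origin: centre of its long thin underside. Faces alike. At first it leans on the rest, its z tilted 30 degrees from vertical towards the rest's -x; its upper 45 mm stand free of the rest on both faces.
- rest: Fixed dark steel drying rest, base 130 x 110 x 6 mm; origin: centre of underside, z up. Its cradle, tilted 30 degrees, has a ledge, an 8 high front lip and, on the -x side, a back plate 50 long and 100 wide. The tin's underside centre is at about (0, 0, 26), its top leans to the rest's -x, which points roughly at the robot.
- stored_tin: A like flat tin (28 x 120 x 95) already standing in the chest under the fixed pane, loose; its x (thickness) lies along the chest's y. Origin: centre of its underside, z up.
- bottle: Empty clear wine bottle, loose, 74 across, 300 high; origin centre of its underside.
- jar: Grey round storage jar with a black turn lid and bar knob, loose, 100 across, 144 high; origin centre of its underside.
- can: Crushed blue can, loose, 64 across, 58 high; origin centre of its underside.
- tin_low: Lower of two stacked round steel tins, loose, 84 across, 60 high; origin centre of its underside.
- tin_high: Upper of the two stacked round tins, same size; origin centre of its underside.
Not all that is in view belongs to the job. Leave any pink or purple look-alike of the tin alone.

How it is judged:
By the outcome, as a careful person would: the job done as asked, in the order asked, and still so for the second after the job is handed in, with the robot touching nothing.
It also fails if it takes over 64 s, if anything falls off the work surface, if the arm or the gripper's body presses on something with over 40 N, if the wrist force passes 120 N, or if a joint passes its speed limit or range.

## Working session

There is one attempt and no reset: what is moved stays moved. The work goes in short steps, Python scripts to look and compute and a shell command to move; the robot and the scene stay as the last step left them, time stands still between calls to the robot, and variables do not carry over. Pictures are saved under pics/ and viewed, at most 10 in all, crops included, and the job is handed in when it is done.

```bash
mkdir -p pics; ls
cat > h.py <<'E'
import numpy as np, cv2
from bench import bot
from scipy.spatial.transform import Rotation as R
def cam(n):
    c=bot.calibration(n); return c
E
python3 - <<'E'
from h import *
for c in ("side","top"):
    im=bot.read_camera(c); cv2.imwrite(f"pics/{c}0.png",im[:,:,::-1]); print(c,bot.calibration(c))
    for q in ["chest","cover_grip","bay","tin","rest","stored_tin","bottle","jar","can","tin_low"]:
        print(q,[(np.round(d["position"]),round(d["p"],2)) for d in bot.pinpoint(q,c)[:3]])
print(bot.state())
E
```

```text
pics
side {'fx': 556.7426719827586, 'fy': 556.7426719827586, 'cx': 327.4693006835082, 'cy': 236.8432374140156, 'eye': array([  175.38183812, -1183.15153024,  1096.63266094]), 'orientation': array([-127.63210302,   -0.73658247,  -15.0648828 ])}
chest [(array([ 564., -103.,    1.]), 0.57)]
cover_grip [(array([560., -33., 146.]), 0.92)]
bay []
tin [(array([538., 289.,  29.]), 0.96), (array([282., 276.,  16.]), 0.94), (array([754., 212.,  16.]), 0.68)]
rest [(array([534., 288.,   3.]), 0.87)]
stored_tin []
bottle [(array([639., 484.,  -1.]), 0.72), (array([770.,  95.,  -1.]), 0.68)]
jar [(array([643., 484.,   3.]), 0.58)]
can [(array([475., 131.,  -3.]), 0.73)]
tin_low [(array([ 510., -466.,   -3.]), 0.56)]
top {'fx': 558.7777869801179, 'fy': 558.7777869801179, 'cx': 319.1150514866634, 'cy': 235.44606047710354, 'eye': array([ 311.26498127,   16.71282227, 1343.42404909]), 'orientation': array([-169.04708608,    0.64674732,  -89.97624414])}
chest [(array([561., -97.,   3.]), 0.85)]
cover_grip []
bay []
tin [(array([753., 209.,  15.]), 0.87), (array([279., 275.,  13.]), 0.83), (array([537.,
[... 284 characters left out ...]
time': 1.1, 'qpos': array([-66.60660058,  23.91405905,  -0.5895788 ,  92.4528981 ,
         0.26973097,  63.63745166,  -3.03595389]), 'qd': array([-0.00797588,  0.03012996,  0.01366352, -0.01385247, -0.03734807,
       -0.0291477 ,  0.02362599]), 'joint_torque': array([ 5.33188413e-04, -8.64240861e+01,  6.77954145e-01, -4.35221601e+01,
        1.91763206e-02,  2.05333774e-03, -1.24312729e-05]), 'tool_pos': array([271.73372683, 562.81935625, 231.2700642 ]), 'orientation': array([-1.79997109e+02,  2.83852473e-03,  1.54229403e+02]), 'ft_force': array([-0.5046847 , -0.31929597, -0.88449606]), 'moment': array([-0.00071709, -0.00653721,  0.00700503]), 'grip_force': 0.0, 'width': 85.45335774030882}
```

View pics/side0.png

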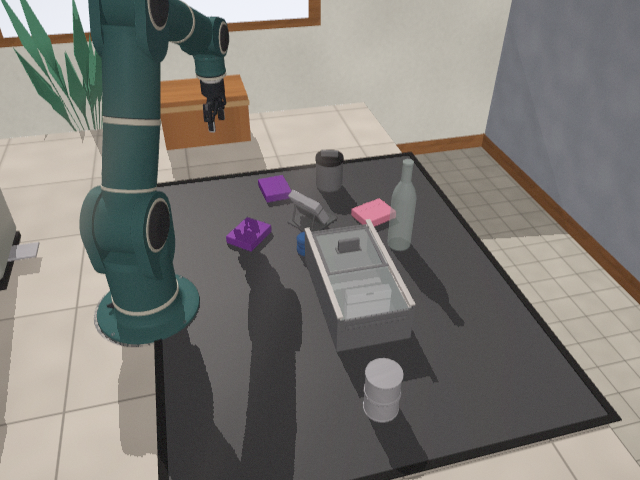

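View pics/top0.png

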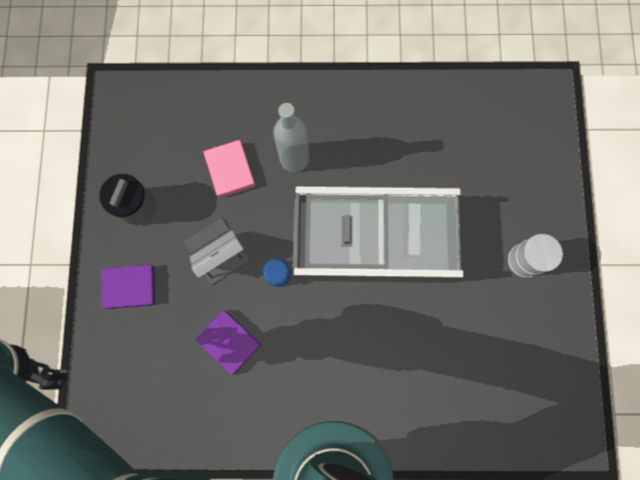

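The side view shows the grey chest with the grip bar at (348,244), the stored tin under the pane at (368,298), the leaning tin on its rest at (308,208), and the pink and purple look-alikes. In the top view the rest and tin are at (215,250), the can at (277,272) and the chest at x 295–462, y 188–277. I'll zoom in to get the yaw angles.

Run:
```python
import cv2,numpy as np
t=cv2.imread("pics/top0.png");s=cv2.imread("pics/side0.png")
a=cv2.resize(t[205:295,170:270],(600,540),interpolation=cv2.INTER_CUBIC)
cv2.imwrite("pics/z1.png",a)
b=cv2.resize(s[175:240,270:350],(800,650)[:2] and (738,600),interpolation=cv2.INTER_CUBIC)
cv2.imwrite("pics/z2.png",b)
c=cv2.resize(t[175:290,285:475],(800,484),interpolation=cv2.INTER_CUBIC)
cv2.imwrite("pics/z3.png",c)
```

```text
(no output)
```

View pics/z1.png

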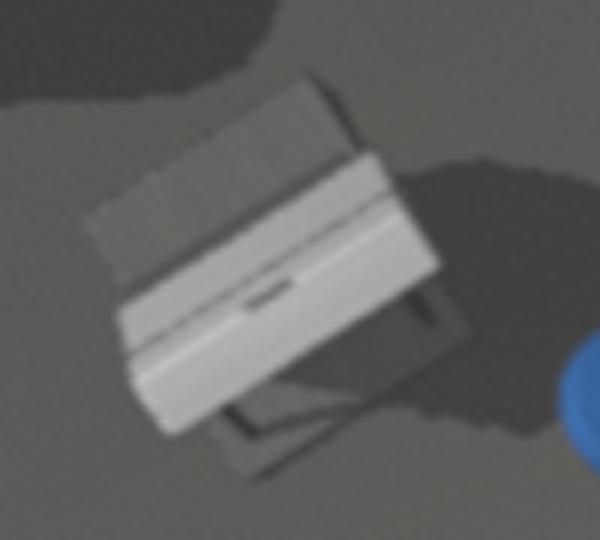

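View pics/z3.png

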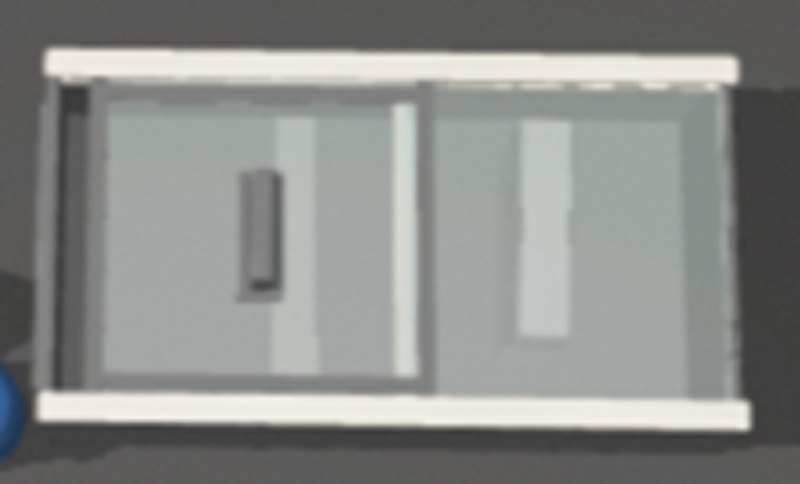

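In the zoom, the tin's upper edge face spans (132,372), (398,208), (440,265), (170,435), yawed about 30°. The chest rail corners are at (45,48), (740,57), (37,422), (750,431) and the grip bar is at about (263,228). Next I'll fit poses to these points.

```bash
cat >> h.py <<'E'
from scipy.optimize import least_squares
def proj(P,n):
    c=bot.calibration(n); M=R.from_euler('xyz',c['orientation'],degrees=True).as_matrix()
    q=(np.asarray(P,float)-c['eye'])@M
    return np.c_[c['fx']*q[:,0]/q[:,2]+c['cx'],c['fy']*q[:,1]/q[:,2]+c['cy']]
def ray(uv,n,z):
    c=bot.calibration(n); M=R.from_euler('xyz',c['orientation'],degrees=True).as_matrix()
    d=M@[(uv[0]-c['cx'])/c['fx'],(uv[1]-c['cy'])/c['fy'],1]
    return c['eye']+d*(z-c['eye'][2])/d[2]
def place(P,x,y,yaw,z=0): return R.from_euler('z',yaw,degrees=True).apply(P)+[x,y,z]
E
python3 - <<'E'
from h import *
z1=lambda p:np.array(p)/6+[170-.4,205-.4]
z3=lambda p:np.array(p)/np.array([800/190,484/115])+[285-.4,175-.4]
C=np.array([[100,185,124],[100,-185,124],[-100,185,124],[-100,-185,124.]])
uv=z3([[45,48],[740,57],[37,422],[750,431]])
f=least_squares(lambda v:(proj(place(C,*v),"top")-uv).ravel(),[562,-100,0]);print("chest",f.x,f.fun.round(1))
g=ray(z3([[263,228]])[0],"top",152);print("grip",g)
T=R.from_euler('y',-30,degrees=True)
P=T.apply([[14,60,95],[14,-60,95],[-14,-60,95],[-14,60,95]])
uv=z1([[132,372],[398,208],[440,265],[170,435]])
f=least_squares(lambda v:(proj(place(P,*v,26),"top")-uv).ravel(),[538,286,-30]);print("tin",f.x,f.fun.round(1))
x=f.x
print(place(T.apply([[0,0,95],[0,0,0],[0,0,72.5]]),*x,26))
im=cv2.imread("pics/side0.png")
for p in proj(place(T.apply([[a,b,c] for a in(-14,14) for b in (-60,60) for c in (0,95)]),*x,26),"side"): cv2.circle(im,tuple(int(v*8) for v in p),8,(0,0,255),-1,shift=3)
cv2.imwrite("pics/z4.png",cv2.resize(im[170:245,265:355],(720,600),interpolation=cv2.INTER_CUBIC))
for c in("side","top"):
    for q in ("tin","cover_grip"): print(c,q,[d["position"].round() if hasattr(d["position"],"round") else d["position"] for d in bot.look_for(q,c)[:3]])
E
```

```text
chest [557.44890332 -99.84292557  -0.88108712] [ 0.4  0.4 -0.6  0.3  0.2 -0.5 -0.  -0.2]
grip [556.52642418 -30.54466682 152.        ]
tin [539.55309268 284.50794838  32.64457239] [-1.   0.7  0.9 -0.7  0.4 -0.2 -0.4  0.1]
[[499.55652454 258.88521362 108.27241336]
 [539.55309268 284.50794838  26.        ]
 [509.02939594 264.95375606  88.78684177]]
side tin [[510.8, 240.4, 104.2], [437.7, 470.5, 32.6]]
side cover_grip [[558.6, -40.1, 121.1]]
top tin [[445.8, 482.9, 29.6], [738.7, 251.9, 28.5], [314.7, 236.6, 28.6]]
top cover_grip [[559.5, -30.1, 114.4]]
```

View pics/z4.png

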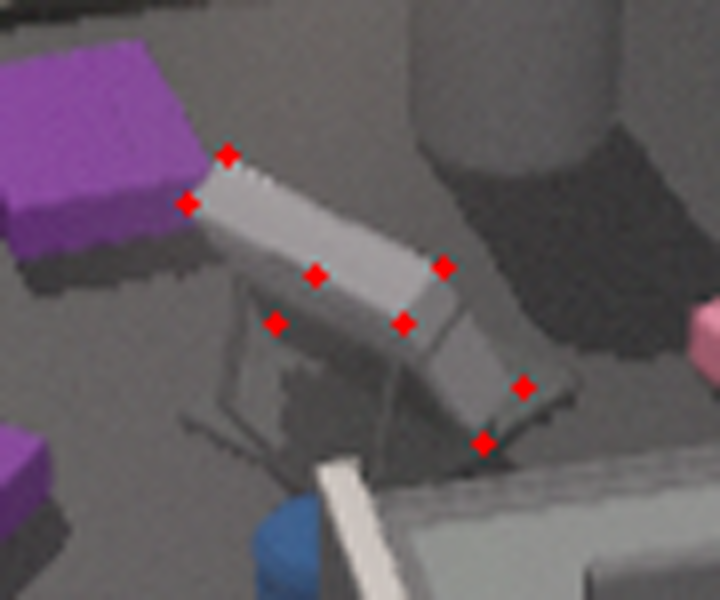

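Projected into the side view, the fitted tin corners match it well, with the top edge at (187,205)–(445,267). Now I'll move above the cover grip.

```bash
python3 -m pendant '[[2.2,-4.57,0,0.0334,0.6],[2.2,-4.57,0,0.0334,0.6],[2.2,-4.57,0,0.0334,0.6],[2.2,-4.57,0,0.0334,0.6],[2.2,-4.57,0,0.0334,0.6],[2.2,-4.57,0,0.0334,0.6],[2.2,-4.57,0,0.0334,0.6],[2.2,-4.57,0,0.0334,0.6],[2.2,-4.57,0,0.0334,0.6],[2.2,-4.57,0,0.0334,0.6],[2.2,-4.57,0,0.0334,0.6],[2.2,-4.57,0,0.0334,0.6],[2.2,-4.57,0,0.0334,0.6],[0,0,0,0,0.6],[0,0,0,0,0.6]]' 30
```

```text
time: 3.18
tool_pos: [557.6, -30.9, 231.1]
orientation: [180.0, -0.0, 179.1]
ft_force: [0.1, 0.1, -0.0]
width: 51.3
grip_force: 0.0
```

```bash
python3 -m pendant '[[0,0,-5,0,0.6],[0,0,-4,0,0.6],[0,0,-1.4,0,0.6],[0,0,0,0,0.2],[0,0,0,0,0],[0,0,0,0,0],[0,0,0,0,0],[0,0,0,0,0]]' 30
```

```text
time: 4.18
tool_pos: [558.6, -31.1, 128.9]
orientation: [180.0, 0.1, 179.1]
ft_force: [-1.9, 0.3, 6.1]
width: 11.5
grip_force: 33.7
```

```bash
python3 -m pendant '[[0,0,0.2,0,0],[-0.03,-2,0,0,0],[-0.03,-2,0,0,0],[-0.03,-2,0,0,0],[-0.03,-2,0,0,0],[-0.03,-2,0,0,0],[-0.03,-2,0,0,0],[-0.03,-1.6,0,0,0],[0,0,0,0,0]]'
```

```text
time: 5.3
tool_pos: [556.6, -168.2, 129.3]
orientation: [-180.0, 0.1, 179.1]
ft_force: [13.1, -1.4, -21.7]
width: 11.2
grip_force: 31.7
```

```bash
python3 -m pendant '[[0,-0.3,0,0,0],[0,-0.3,0,0,0],[0,0,0,0,0]]'
```

```text
time: 5.68
tool_pos: [556.5, -173.0, 129.3]
orientation: [-180.0, 0.1, 179.1]
ft_force: [11.2, -0.9, -21.5]
width: 11.4
grip_force: 31.7
```

```bash
python3 -m pendant '[[0.1,-0.3,-0.15,0,0],[0,-0.2,0,0,0],[0,0,0,0,0]]'
```

```text
time: 6.05
tool_pos: [556.5, -177.2, 129.1]
orientation: [179.9, -0.0, 179.2]
ft_force: [-9.1, 8.1, 14.5]
width: 11.3
grip_force: 36.7
```

```bash
python3 -m pendant '[[0,-0.3,0,0,0],[0,0,0,0,0]]'
```

```text
time: 6.3
tool_pos: [556.6, -177.3, 129.0]
orientation: [179.7, -0.1, 179.3]
ft_force: [-13.0, 24.9, 21.1]
width: 11.6
grip_force: 37.7
```

```bash
python3 -m pendant '[[0,0.35,0,0,0],[0,0,0,0,0.3],[0,0,0,0,0.5],[0,0,0,0,0.6],[0,0,5,0,0.8],[0,0,5,0,1],[0,0,0,0,1]]'
python3 - <<'E'
from h import *
im=bot.read_camera("top"); cv2.imwrite("pics/t1.png",im[:,:,::-1])
for q in ["cover_grip","tin","can"]:print(q,[(np.round(d["position"]),round(d["p"],2)) for d in bot.pinpoint(q,"top")[:3]])
E
```

```text
time: 7.18
tool_pos: [558.2, -178.5, 231.5]
orientation: [-179.9, 0.3, 179.1]
ft_force: [-0.4, -0.2, -0.7]
width: 85.1
grip_force: 0.0
cover_grip [(array([ 556., -180.,  144.]), 0.86)]
tin [(array([536., 281.,  28.]), 0.98), (array([280., 275.,  12.]), 0.73), (array([757., 214.,  15.]), 0.61)]
can [(array([477., 133.,   3.]), 0.56)]
```

The cover is fully open: the grip is at y −178, the end stop. Next I'll move to the tin.

```bash
python3 -m pendant '[[-0.484,4.45,0,-0.0986,1],[-0.484,4.45,0,-0.0986,1],[-0.484,4.45,0,-0.0986,1],[-0.484,4.45,0,-0.0986,1],[-0.484,4.45,0,-0.0986,1],[-0.484,4.45,0,-0.0986,1],[-0.484,4.45,0,-0.0986,1],[-0.484,4.45,0,-0.0986,1],[-0.484,4.45,0,-0.0986,1],[-0.484,4.45,0,-0.0986,1],[0,0,-4,0,1],[0,0,0,0,1],[0,0,0,0,1]]' 25
```

```text
time: 9.0
tool_pos: [508.6, 266.5, 188.4]
orientation: [-180.0, 0.0, 122.6]
ft_force: [0.2, -0.5, 0.3]
width: 85.2
grip_force: 0.0
```

```bash
python3 -m pendant '[[0.12,0,-5,0,1],[0,0,-4,0,1],[0,0,-2.8,0,1],[0,0,0,0,1]]' 25
python3 - <<'E'
from h import *
a=bot.read_camera("side");b=bot.read_camera("top")
A=cv2.resize(a[150:250,250:370],(480,400),interpolation=cv2.INTER_CUBIC);B=cv2.resize(b[200:300,170:250],(320,400),interpolation=cv2.INTER_CUBIC)
cv2.imwrite("pics/g1.png",np.hstack([A,B])[:,:,::-1])
E
```

```text
time: 9.5
tool_pos: [509.4, 266.5, 69.4]
orientation: [-179.9, 0.0, 122.6]
ft_force: [0.7, 0.1, 0.8]
width: 85.3
grip_force: 0.0
```

View pics/g1.png

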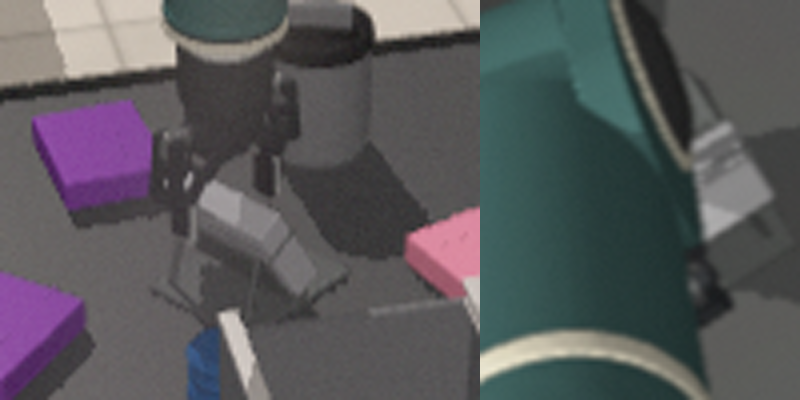

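The fingers straddle the tin's upper part, with the left finger near (175,180) and the right near (268,160) in the side crop. Closing now.

```bash
python3 -m pendant '[[0,0,0,0,0.5],[0,0,0,0,0.4],[0,0,0,0,0.3],[0,0,0,0,0.2],[0,0,0,0,0.2]]' 25
```

```text
time: 10.22
tool_pos: [509.9, 267.5, 71.0]
orientation: [179.9, -0.0, 122.6]
ft_force: [-4.9, -2.9, 14.3]
width: 45.5
grip_force: 22.3
```

```bash
python3 -m pendant '[[-0.17,-0.11,0.35,0,0],[-0.17,-0.11,0.35,0,0],[-0.17,-0.11,0.35,0,0],[0,0,0,0,0]]' 30
```

```text
time: 10.72
tool_pos: [506.4, 265.3, 82.1]
orientation: [179.7, 0.0, 122.6]
ft_force: [5.9, 4.5, 8.1]
width: 43.6
grip_force: 27.6
```

```bash
python3 -m pendant '[[0,0,0.8,0,0],[0,0,0.8,0,0],[0,0,0.8,0,0],[0,0,0.8,0,0],[0,0,0,0,0]]' 30
python3 - <<'E'
from h import *
a=bot.read_camera("side")
cv2.imwrite("pics/g2.png",cv2.resize(a[130:250,250:370],(480,480),interpolation=cv2.INTER_CUBIC)[:,:,::-1])
E
```

```text
time: 11.35
tool_pos: [506.0, 265.1, 114.1]
orientation: [179.7, 0.0, 122.6]
ft_force: [3.6, 4.6, 8.5]
width: 34.3
grip_force: 28.9
```

View pics/g2.png

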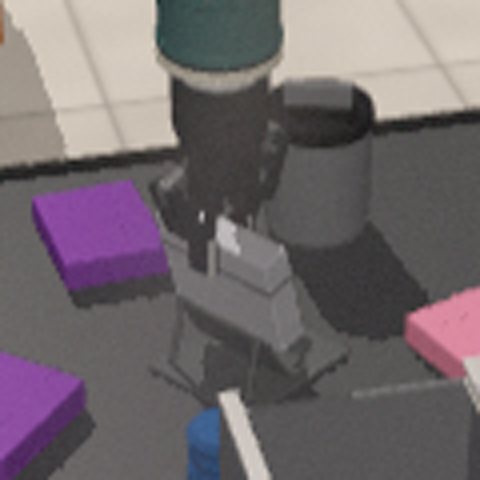

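The tin is turning upright between the pads and rising as planned; its top edge is near (225,240)–(290,265). Continuing to lift.

```bash
python3 -m pendant '[[0,0,0.8,0,0],[0,0,0.8,0,0],[0,0,0.8,0,0],[0,0,0.8,0,0],[0,0,2,0,0],[0,0,4,0,0],[0,0,4,0,0],[0,0,0,0,0],[0,0,0,0,0]]' 45
```

```text
time: 12.52
tool_pos: [503.9, 263.8, 243.7]
orientation: [-179.9, -0.0, 122.6]
ft_force: [-0.9, 1.0, -1.6]
width: 27.1
grip_force: 53.2
```

```bash
python3 -m pendant '[[0.55,-2.67,0,0.0986,0],[0.55,-2.67,0,0.0986,0],[0.55,-2.67,0,0.0986,0],[0.55,-2.67,0,0.0986,0],[0.55,-2.67,0,0.0986,0],[0.55,-2.67,0,0.0986,0],[0.55,-2.67,0,0.0986,0],[0.55,-2.67,0,0.0986,0],[0.55,-2.67,0,0.0986,0],[0.55,-2.67,0,0.0986,0],[0,0,0,0,0],[0,0,0,0,0]]' 45
python3 - <<'E'
from h import *
for c in("side","top"):
    a=bot.read_camera(c)
    cv2.imwrite(f"pics/h_{c}.png",a[:,:,::-1])
    for q in ("tin","stored_tin"): print(c,q,[(np.round(d["position"]),round(d["p"],2)) for d in bot.pinpoint(q,c)[:4]])
a=cv2.imread("pics/h_side.png")
cv2.imwrite("pics/h1.png",cv2.resize(a[140:330,270:430],(505,600),interpolation=cv2.INTER_CUBIC))
E
```

```text
time: 14.02
tool_pos: [558.9, -2.6, 243.4]
orientation: [-180.0, -0.1, 179.1]
ft_force: [0.3, 0.4, -2.0]
width: 27.1
grip_force: 53.2
side tin [(array([397., 486.,  16.]), 0.79), (array([ 560., -102.,   -0.]), 0.69), (array([756., 215.,  14.]), 0.66), (array([558.,  -1., 182.]), 0.64)]
side stored_tin []
top tin [(array([278., 275.,  11.]), 0.84), (array([755., 211.,  13.]), 0.81), (array([398., 485.,  18.]), 0.69)]
top stored_tin [(array([562., -99.,   2.]), 0.45)]
```

View pics/h1.png

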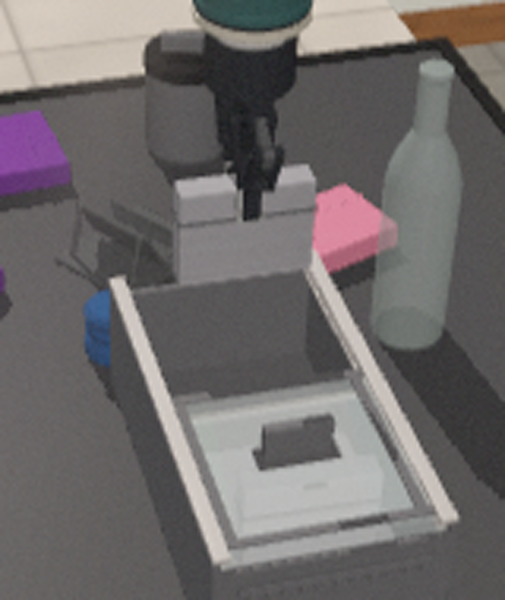

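Run:
```python
from h import *
uv=np.array([[180,284],[315,271.]])/(600/190)+[270-.4,140-.4]
def m(v):
    P=R.from_euler('y',v[2],degrees=True).apply([[-60,-14,-95],[60,-14,-95]])+[0,0,95]
    return proj(place(P,v[0],-2.6,-.9,v[1]),"side")
f=least_squares(lambda v:(m(v)-uv).ravel(),[559,180,0]);print(f.x,f.fun.round(2))
```

```text
[565.30803951 184.21392582   2.84164458] [ 0.41  0.03 -0.43 -0.06]
```

```bash
python3 -m pendant '[[-0.3,0,-3,0,0],[0,0,-4,0,0],[0,0,-4,0,0],[0,0,-3,0,0],[0,0,-2,0,0],[0,0,-0.8,0,0],[0,0,0,0,0]]' 30
```

```text
time: 15.2
tool_pos: [556.4, -3.0, 76.3]
orientation: [-180.0, -0.0, 179.1]
ft_force: [0.7, 0.3, -1.5]
width: 27.2
grip_force: 53.1
```

```bash
python3 -m pendant '[[0,0,-0.2,0,0],[0,0,-0.2,0,0],[0,0,0,0,0]]' 25
```

```text
time: 15.58
tool_pos: [556.4, -3.1, 72.4]
orientation: [-180.0, 0.0, 179.1]
ft_force: [-0.7, -0.1, -1.6]
width: 27.1
grip_force: 53.1
```

```bash
python3 -m pendant '[[0,0,-0.15,0,0],[0,0,-0.15,0,0],[0,0,0,0,0]]' 25
```

```text
time: 15.95
tool_pos: [556.4, -3.0, 69.9]
orientation: [180.0, 0.0, 179.1]
ft_force: [-5.7, 0.5, 14.8]
width: 27.1
grip_force: 55.2
```

```bash
python3 -m pendant '[[0,0,-0.15,0,0],[0,0,-0.1,0,0],[0,0,0,0,0]]' 25
```

```text
time: 16.32
tool_pos: [556.5, -2.5, 69.6]
orientation: [179.9, 0.0, 179.1]
ft_force: [-25.9, 3.3, 60.2]
width: 27.5
grip_force: 62.1
```

```bash
python3 -m pendant '[[0,0,0.2,0,0],[0,0,0,0,0]]' 20
```

```text
time: 16.58
tool_pos: [556.6, -2.8, 69.7]
orientation: [180.0, 0.0, 179.1]
ft_force: [-7.8, 2.2, 20.3]
width: 27.0
grip_force: 56.4
```

Seated with about 20 N on the floor, so I'll release gradually.

```bash
python3 -m pendant '[[0,0,0,0,0.3],[0,0,0,0,0.34],[0,0,0,0,0.38],[0,0,0,0,0.42],[0,0,0,0,0.46],[0,0,0,0,0.5],[0,0,0,0,0.5]]' 20
python3 - <<'E'
from h import *
a=bot.read_camera("side")
cv2.imwrite("pics/r1.png",cv2.resize(a[180:330,280:430],(600,600),interpolation=cv2.INTER_CUBIC)[:,:,::-1])
E
```

```text
time: 17.45
tool_pos: [556.3, -3.1, 68.8]
orientation: [-180.0, 0.0, 179.1]
ft_force: [-0.1, -0.1, -0.1]
width: 43.1
grip_force: 0.0
```

View pics/r1.png

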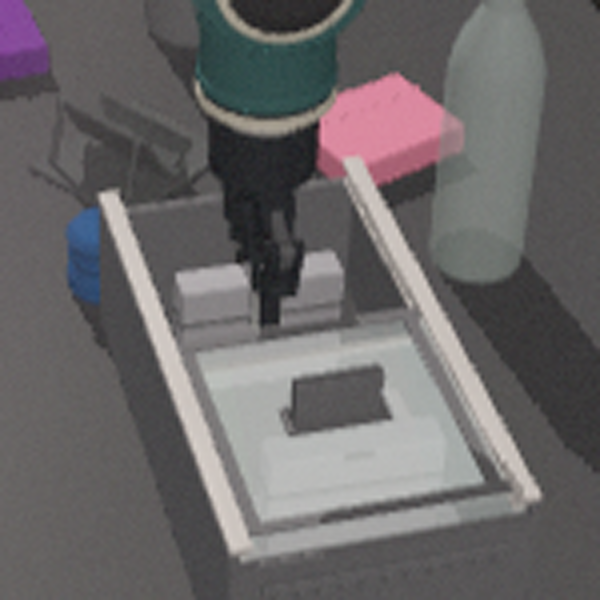

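The tin stands upright in the bay, its top at (178,280)–(342,265), level and parallel to the stored tin, and the fingers are clear of it. Retreating and going back to the cover grip.

```bash
python3 -m pendant '[[0,0,2,0,0.5],[0,0,4,0,0.5],[0,0,5,0,0.5],[0,0,5,0,0.5],[0,-4.4,0,0,0.6],[0,-4.4,0,0,0.6],[0,-4.4,0,0,0.6],[0.1,-4.3,0,0,0.6],[0,0,-5,0,0.6],[0,0,-3,0,0.6],[0,0,0,0,0.6]]' 30
```

```text
time: 18.88
tool_pos: [556.2, -177.8, 147.1]
orientation: [180.0, -0.2, 179.1]
ft_force: [0.5, -0.1, 1.8]
width: 51.4
grip_force: 0.0
```

```bash
python3 -m pendant '[[0,0,-1.5,0,0.6],[0,0,0,0,0.2],[0,0,0,0,0],[0,0,0,0,0],[0,0,0,0,0],[0,0,0,0,0]]' 30
```

```text
time: 19.62
tool_pos: [557.7, -177.2, 134.6]
orientation: [180.0, 0.1, 179.2]
ft_force: [-2.8, 5.3, 4.2]
width: 11.3
grip_force: 33.3
```

```bash
python3 -m pendant '[[0.03,1.5,0,0,0],[0.03,2,0,0,0],[0.03,2,0,0,0],[0.03,2,0,0,0],[0.03,2,0,0,0],[0.03,2,0,0,0],[0.03,2,0,0,0],[0.03,2,0,0,0],[0,0.5,0,0,0],[0,0,0,0,0]]'
```

```text
time: 20.88
tool_pos: [559.8, -16.4, 134.6]
orientation: [180.0, 0.0, 179.2]
ft_force: [-3.5, 1.8, 8.8]
width: 11.2
grip_force: 34.0
```

```bash
python3 -m pendant '[[0,0.3,0,0,0],[0,0.3,0,0,0],[0,0,0,0,0]]'
```

```text
time: 21.25
tool_pos: [559.8, -12.1, 134.6]
orientation: [-180.0, 0.1, 179.1]
ft_force: [-2.9, -5.2, 7.3]
width: 11.2
grip_force: 33.9
```

```bash
python3 -m pendant '[[0,0.3,0,0,0],[0,0,0,0,0]]'
```

```text
time: 21.5
tool_pos: [559.8, -12.0, 134.6]
orientation: [-179.8, 0.1, 179.0]
ft_force: [-2.0, -19.6, 6.3]
width: 11.0
grip_force: 33.9
```

```bash
python3 -m pendant '[[0,-0.1,0,0,0],[0,0,0,0,0.3],[0,0,0,0,0.5],[0,0,0,0,0.6],[0,0,4,0,0.6],[0,0,5,0,0.6],[-4,0,3,0,0.6],[-5,0,0,0,0.6],[-5,0,0,0,0.6],[0,5,0,0,0.6],[0,6,0,0,0.6],[0,6,0,0,0.6],[0,6,0,0,0.6],[0,0,0,0,0.6]]'
python3 - <<'E'
from h import *
t=bot.read_camera("top");s=bot.read_camera("side")
print([(np.round(d["position"]),round(d["p"],2)) for c in("top","side") for d in bot.pinpoint("cover_grip",c)[:1]])
for q in("can","jar","tin_low","bottle"):print(q,[(np.round(d["position"]),round(d["p"],2)) for d in bot.pinpoint(q,"top")[:1]])
cv2.imwrite("pics/f.png",np.hstack([cv2.resize(t[175:290,285:475],(440,266),interpolation=cv2.INTER_CUBIC),cv2.resize(s[213:345,300:420],(242,266),interpolation=cv2.INTER_CUBIC)])[:,:,::-1])
E
```

```text
time: 23.25
tool_pos: [418.7, 224.0, 253.5]
orientation: [180.0, -0.0, 179.5]
ft_force: [0.4, 0.1, 1.0]
width: 51.4
grip_force: 0.0
[(array([561., -12., 140.]), 0.74), (array([561., -15., 144.]), 0.86)]
can [(array([479., 133.,   4.]), 0.65)]
jar [(array([643., 484.,   0.]), 0.87)]
tin_low [(array([ 512., -469.,    4.]), 0.5)]
bottle [(array([767.,  96.,   0.]), 0.77)]
```

View pics/f.png

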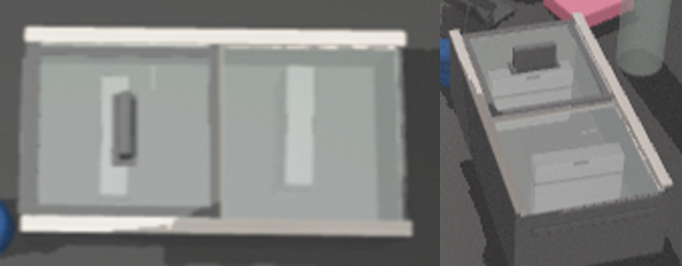

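The final picture shows the cover flush with the bay end, the grip at the shut position, both tins upright and parallel, and the other things where they were.

```bash
python3 -c "
from bench import bot
print(bot.job_done())"
```

```text
the job is handed in; nothing more can be done
None
```

The job is handed in: the tin stands upright in the bay, parallel to the stored tin, and the cover is shut to its end stop, at about 23 s of the 64 s allowed.

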